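# Load a disc into its nest and count it

## Task

Load the next part for measuring: get the round disc that lies on the fixture into the nest that matches its outline, so that it sits flat and fully home on the bottom of the nest. Then count it on the counter beside the fixture: swing the sprung lever all the way to its stop and let it spring back. Leave the other things on the bench where they are.

Things in the scene. Friction and masses are not known exactly. Their poses are not given: they have to be found in the camera images.
- disc: Loose turned aluminium disc, 90 mm in diameter (too wide for most grippers), 12 mm thick, 0.15 to 0.3 kg, edges barely rounded. It starts flat on the fixture's plain middle insert and slides easily over the inserts when pushed at its rim. Origin: centre of its underside; z is its upward axis.
- fixture: Fixed: steel base 150 (x) by 390 (y) by 12 mm carrying three grey inserts in a row along y, 7 mm thick, tops flush, no raised edges: a plain one in the middle (130 by 130 mm) and a nest insert (130 in x, 120 in y) at each end, one with a round hole, one square; sides vary. Origin: centre of the base's underside on the granite; the inserts' top is 19 mm above it. x, y level, z up.
- round_seat (a point): Centre of the bottom of the round nest: a hole 93 mm in diameter, 7 mm deep, through its grey insert down to the dark flat steel base. The disc fully home has its underside's centre here (play 1.5 mm all round) and stands 5 mm proud of the insert. It lies 12 mm above the granite, 125 mm to the +y or -y side of the fixture's centre. z up.
- square_seat (a point): Centre of the bottom of the square nest, a hole 75 by 75 mm and 7 mm deep in the insert at the other end of the fixture. The disc does not fit it.
- counter: Fixed bench stroke counter left or right of the fixture: grey box 50 (x) by 80 (y) mm, top 56 mm above the granite, on a steel foot 75 by 115 by 6 mm; window with number wheels on its -x face, small wing knob on its +y side, lever on its -y side. Origin: under the box's centre, on the granite. x: level direction in which the lever's knob is swung; y: along the lever's shaft; z up.
- lever_knob (a point): Centre of the 18 mm black ball at the end of the counter's lever, a 7 mm rod, 60 mm from shaft to ball centre. The shaft lies along the counter's y, 36 mm above the granite; the lever is 51 mm to the -y side of the counter's origin, 7 mm clear of the box. At rest it leans 26 deg from upright to the counter's -x, ball 90 mm high; at its stop as much to +x, ball 52 mm farther along x.
- lever (a joint): Angle of the counter's lever in rad: 0 at rest, 0.9 at its stop; grows as the knob is swung towards the counter's +x. A spring returns it to 0 when let go; about 1 N at the knob to start it, 2.5 N at the stop.
- gauge_box: Bystander, fixed: low open wooden box 70 by 110 by 22 mm with steel gauge blocks, on the other side of the fixture from the counter. Origin: centre of its underside.
- square_blank: Bystander, loose: square aluminium blank 70 by 70 by 12 mm lying on the granite beyond the fixture. Origin: centre of its underside.
- setting_ring: Bystander, loose: steel setting ring, 64 mm outside, 32 mm inside, 18 mm high, lying on the granite beyond the fixture. Origin: centre of its underside.
- caliper: Bystander, loose: steel caliper about 235 mm long and 12 mm high, lying along y on the granite beyond the fixture. Origin: middle of its beam, at its underside.
There are look-alikes about, which are no part of the job. What is shaped like the disc but black or brown is not meant.

How it is judged:
By the outcome, as a careful person would: the job done as asked, in the order asked, and still so for the second after the job is handed in, with the robot touching nothing.
It also fails if it takes over 51 s, if anything falls off the work surface, if the arm or the gripper's body presses on something with over 40 N, if the wrist force passes 120 N, or if a joint passes its speed limit or range.

## Robot

A 6-joint arm with a two-finger parallel gripper is mounted at the origin on the work surface. World frame = base frame: x ahead of the robot, y to its left, z up, the work surface at z = 0. Lengths are in mm, angles in degrees, forces in N, time in s.
With the tool pointing down it reaches from about 400 to 825 mm from the base axis. Payload 7 kg.
Tool frame: the origin (TCP) lies midway between the tips of the shut fingers; the grasp point (between the pads) lies 19 mm behind it; z points along the fingers, y is the line along which they close (so a half turn about z gives the same grasp; the last joint's range is limited). The gripper opens to 88 mm and grips with 3 to 60 N. Pads are 19 mm wide; open, the fingers measure 130 mm over their backs; the gripper's body (78 mm by 193 mm) begins 47 mm behind the grasp point.
Start: joints at [83.658, 20.546, 0.682, 0, -70.136, -16.507], TCP at [262.117, 622.004, 192.061] pointing down, gripper open.
Joint ranges: [-176.03, 176.03], [-82.01, 121.73], [-58.28, 71.71], [-173.87, 95.51], [-174.79, -0.11], [-173.66, 173.66]. Speed limits (degrees/s): [136.94, 136.94, 172.46, 180, 180, 180].

## Interface

Orientations are given as a 3x3 rotation matrix whose columns are the frame's x, y, z axes.
In Python, from bench import manip gives the robot as it stands. The module is installed in compiled form; this text tells all that it offers. Calls block until the motion is done:
- manip.move_pose(position, orientation): joint-space move of the TCP to a pose.
- manip.move_linear(position, orientation=None, v=150, contact_N=None): straight line of the TCP; orientation=None keeps the orientation; v is the mean speed in mm/s. With contact_N (N) it stops when the force on the tool has changed by that much, and returns True; else False.
- manip.movej(angles): joint-space move.
- manip.gripper_to(opening): finger opening in mm; the grip force is fixed at half the most; returns when the fingers have stopped.
- manip.sleep(seconds).
- manip.ik(position, orientation): joint angles nearest the present ones, or None.
- manip.sense(): the state.
- manip.capture(name): name is "scene" or "side" or "wrist"; returns (picture, depth): 480x640x3 uint8, red, green, blue; 480x640 float32, mm along the optical axis (not along the pixel's ray), 0 where there is no reading.
- manip.camera_params(name): a dict with "fovy" (degrees; the focal length in pixels is half the picture's height over the tangent of half this angle, whatever the lens; pixels are square), "cx", "cy" (the principal point, pixels), "rvec" (rotation vector, rad) and "tvec" (3), from world to camera coordinates, as OpenCV has them. Camera axes: x right, y down, z forward; pixel columns grow to the right and rows downward; lengths in mm; the calibration is good to about 2 mm. The wrist camera is an equidistant fisheye: a pixel r from the principal point sees the ray r / f radians off the axis. A picture is of the moment at which its call begins: read the wrist's pose just before it. camera_params takes no time and is no camera call; for the wrist camera it gives the pose at the moment of the call.
A pose or a line that the arm cannot do raises manip.Unreachable and nothing moves.
- manip.close_job(): hands the job in; it is judged then, once.
The state is a dict: "clock": time; "joint_pos": joint angles; "joint_velocities": joint speeds; "joint_efforts": joint torques, N m; "tcp_pos": TCP position; "tool_rot": TCP orientation; "wrist_force": force on the tool from outside, world axes, zero at the start; "torque": the same for the moment, N m; "opening": finger opening in mm; "grasp_force": force on a finger pad.
Only numpy, scipy, OpenCV 4.12 (cv2) and the standard library are available. Lean on these libraries where they do the work, as an engineer would, in place of code of your own. Each camera call takes 0.05 s, during which the arm holds its last target. There are 200 camera calls.

## Working session

There is one attempt and no reset: what is moved stays moved. The work goes in short steps, each a Python script; the robot and the scene stay as the last script left them, time stands still between calls to the robot, and variables do not carry over. Pictures are saved under pics/ and viewed, at most 11 in all, crops included, and the job is handed in when it is done.

```bash
mkdir -p pics; cat > h.py <<'E'
import numpy as np, cv2
from bench import manip
def cam(n):
    p=manip.camera_params(n); p['f']=240/np.tan(np.radians(p['fovy']/2))
    p['R']=cv2.Rodrigues(np.array(p['rvec'],float))[0]; p['t']=np.array(p['tvec'],float).ravel(); return p
def onplane(p,u,v,z,fish=False):
    a,b=(u-p['cx'])/p['f'],(v-p['cy'])/p['f']
    if fish:
        r=np.hypot(a,b); d=np.array([a/r*np.sin(r),b/r*np.sin(r),np.cos(r)]) if r>0 else np.array([0,0,1.])
    else: d=np.array([a,b,1.])
    d=p['R'].T@d; c=-p['R'].T@p['t']; return c+d*(z-c[2])/d[2]
def proj(p,X,fish=False):
    c=p['R']@np.array(X,float)+p['t']
    if fish:
        r=np.hypot(c[0],c[1]); th=np.arctan2(r,c[2]); return p['cx']+p['f']*th*c[0]/r,p['cy']+p['f']*th*c[1]/r
    return p['cx']+p['f']*c[0]/c[2],p['cy']+p['f']*c[1]/c[2]
E
python3 - <<'E'
from h import *
for n in('scene','side','wrist'):
    p=cam(n); im,d=manip.capture(n); np.savez('%s0.npz'%n,im=im,d=d,**p); cv2.imwrite(f'pics/{n}0.png',im[:,:,::-1])
    print(n,p['fovy'],p['cx'],p['cy'],(-p['R'].T@p['t']).round(),p['R'][2].round(2))
print(manip.sense())
E
```

```text
scene 47.08543076744055 311.02552412033265 238.2368795699726 [1411.  129.  906.] [-0.72 -0.14 -0.68]
side 49.316699728815244 312.4847978625095 242.93131898425526 [524. 840. 627.] [ 0.03 -0.84 -0.54]
wrist 65.70646984690485 323.1214338361591 245.4415504762157 [338. 591. 385.] [-0.28  0.12 -0.95]
{'clock': 0.15, 'joint_pos': array([ 8.36577988e+01,  2.05812548e+01,  6.44813385e-01, -1.67752313e-02,
       -7.01346830e+01, -1.65057123e+01]), 'joint_velocities': array([ 0.036998  , -0.09328458,  0.24420925, -0.00136246, -0.03540891,
        0.01374277]), 'joint_efforts': array([-1.02837614e-03, -5.83274209e+01,  2.93292063e+01,  7.00127766e+00,
        8.78221152e-03, -1.09956518e-04]), 'tcp_pos': array([261.9595411 , 621.63633507, 191.33199889]), 'tool_rot': array([[ 9.21500086e-01, -3.88377937e-01, -4.10801975e-04],
       [-3.88378144e-01, -9.21499305e-01, -1.20332663e-03],
       [ 8.87917803e-05,  1.26841210e-03, -9.99999192e-01]]), 'wrist_force': array([ 0.15527587,  0.33906231, -0.83406332]), 'torque': array([-0.009519  ,  0.01475531, -0.00876207]), 'grasp_force': 0.0, 'opening': 87.6045302181045}
```

View pics/scene0.png

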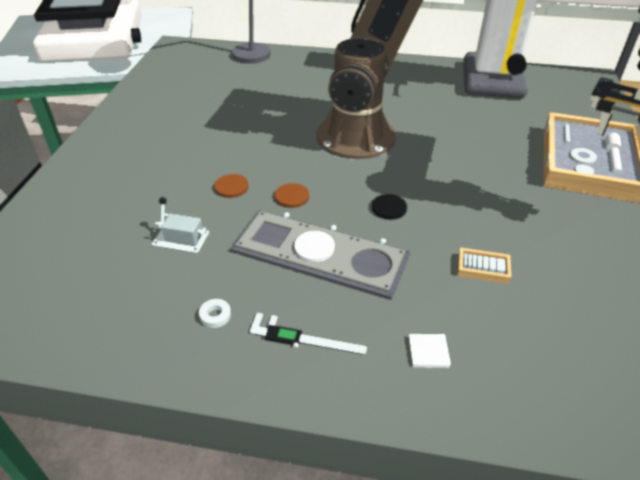

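View pics/side0.png

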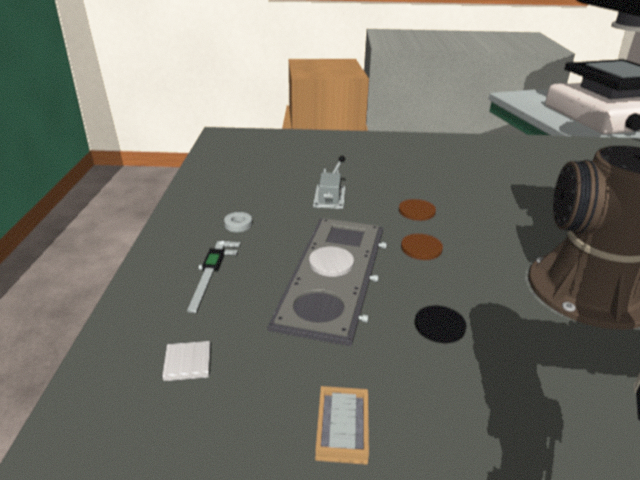

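The scene picture shows the fixture with the white disc at (315,246), the round nest to +y at (372,262) and the square nest at (270,234). The counter is at (180,230) with its ball at (163,200). The side view shows the same, with the disc at (330,262), round nest (319,306), square nest (346,237) and ball at (342,158). The look-alikes (brown at (231,185) and (292,195), black at (389,207) in the scene view) lie on the granite. The only bright aluminium one on the plain insert is the disc.

```bash
cat > m.py <<'E'
from h import *
def fit(P):
    A=np.c_[2*P[:,:2],np.ones(len(P))]; s=np.linalg.lstsq(A,(P[:,:2]**2).sum(1),rcond=None)[0]
    return s[:2].round(1),round(float(np.sqrt(s[2]+s[0]**2+s[1]**2)),1)
seeds=dict(scene=dict(disc=(315,246),nest=(372,264),sq=(270,234),ball=(163,200)),side=dict(disc=(330,262),nest=(319,306),sq=(346,237),ball=(342,158)))
for n,s in seeds.items():
    z=np.load(n+'0.npz'); p={k:z[k] for k in z}; im=z['im']; g=cv2.cvtColor(im,cv2.COLOR_RGB2GRAY)
    for k,(u,v) in s.items():
        if k=='ball':
            w=(g[v-8:v+9,u-8:u+9]<45).astype(np.uint8); m=np.argwhere(w).mean(0); print(n,'ball',w.sum(),u-8+m[1],v-8+m[0],'on z=90:',onplane(p,u-8+m[1],v-8+m[0],90).round(1)); continue
        loc=g[v-40:v+41,u-60:u+61]
        val=int(g[v,u]); 
        # flood region similar to seed
        mask=np.zeros((482,642),np.uint8); cv2.floodFill(g.copy(),mask,(u,v),255,25,25,cv2.FLOODFILL_FIXED_RANGE|(255<<8))
        c=max(cv2.findContours(mask[1:-1,1:-1],cv2.RETR_EXTERNAL,cv2.CHAIN_APPROX_NONE)[0],key=cv2.contourArea)
        h=cv2.convexHull(c)[:,0]; zz={'disc':31,'nest':19,'sq':19}[k]
        P=np.array([onplane(p,a,b,zz) for a,b in h])
        print(n,k,val,cv2.contourArea(c),'fit',fit(P),'rect',cv2.minAreaRect(P[:,:2].astype(np.float32)))
    # grey base+inserts outline
    for nm,a in dict(scene=(140,180,250,260),side=(300,350,160,215)).items():
        if nm==n: x0,x1,y0,y1=[(140,225,185,260),(300,360,145,215)][n=='side']; cv2.imwrite(f'pics/cnt_{n}.png',cv2.resize(im[y0:y1,x0:x1,::-1],None,fx=7,fy=7,interpolation=cv2.INTER_CUBIC))
a=cv2.imread('pics/cnt_scene.png');b=cv2.imread('pics/cnt_side.png')
H=max(a.shape[0],b.shape[0]); a,b=[cv2.copyMakeBorder(x,0,H-x.shape[0],0,0,cv2.BORDER_CONSTANT) for x in(a,b)]
o=np.hstack([a,b]); print(o.shape); cv2.imwrite('pics/cnt.png',cv2.resize(o,(o.shape[1]*5//7,o.shape[0]*5//7)))
E
python3 m.py
```

```text
scene disc 253 862.0 fit (array([515.4, -32.4]), 46.4) rect ((515.3276977539062, -33.270606994628906), (92.488525390625, 89.63799285888672), 10.249017715454102)
scene nest 118 863.5 fit (array([536.1, 101.3]), 45.0) rect ((535.9888916015625, 101.52513885498047), (84.60298156738281, 90.26886749267578), 10.26729679107666)
scene sq 118 597.5 fit (array([ 485.1, -144.7]), 45.6) rect ((483.7668151855469, -143.06898498535156), (73.20993041992188, 73.33442687988281), 77.9652099609375)
scene ball 10 162.0 200.9 on z=90: [ 494.2 -399.1   90. ]
side disc 201 936.0 fit (array([513.7, -24.2]), 47.7) rect ((511.60076904296875, -23.71817398071289), (86.47975158691406, 98.5478744506836), 3.0980992317199707)
side nest 82 1234.0 fit (array([534.8, 105.2]), 46.2) rect ((534.6351928710938, 106.61166381835938), (94.41637420654297, 84.30789184570312), 2.942246675491333)
side sq 79 510.5 fit (array([ 483.7, -139.4]), 46.1) rect ((483.4837341308594, -136.94688415527344), (67.1255111694336, 78.42659759521484), 75.8408203125)
side ball 18 341.44444444444446 158.44444444444446 on z=90: [ 490.9 -395.7   90. ]
(525, 1015, 3)
```

View pics/cnt.png

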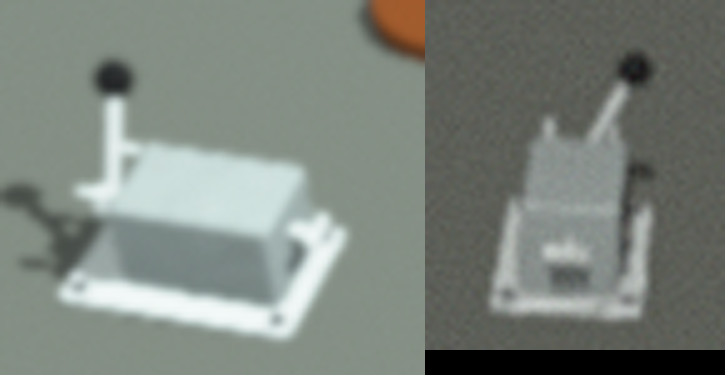

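View pics/wrist0.png

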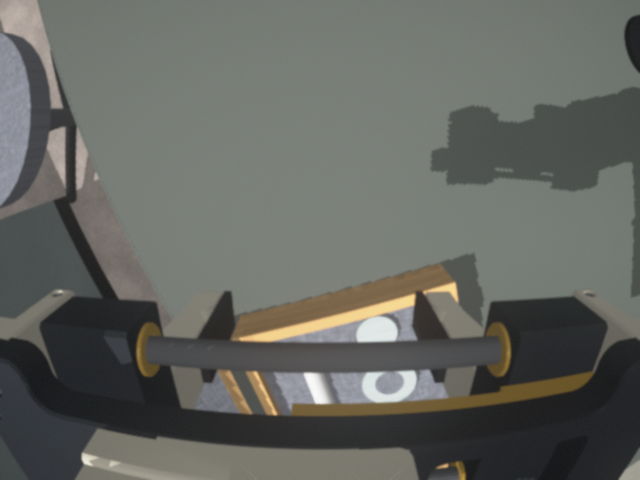

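The counter crops show an upright lever leaning toward -x, with the black ball on the -y side. The wrist view shows only bench and box, nothing useful yet. Measured: disc at about (514,-28), nest (535.5,103), square (484,-141). The nests are 249 mm apart (should be 250), so the fixture yaw is about -12°. Next I move behind the disc and look from near.

```bash
python3 - <<'E'
from h import *
z=np.load('scene0.npz'); p={k:z[k] for k in z}
for u,v in[(152.4,244),(197,252),(209.4,231.4)]: print(onplane(p,u,v,6).round(1))
z=np.load('side0.npz'); p={k:z[k] for k in z}
for u,v in[(300+492/5,145+308/5),(300+68/5,145+308/5),(300+215/5,145+316/5)]: print('side',onplane(p,u,v,6).round(1))
fy=np.array([.206,.978,0]); fy/=np.linalg.norm(fy); zz=np.array([0,0,-1.]); R=np.c_[fy,np.cross(zz,fy),zz]
D=np.array([514,-28,0])
manip.move_pose(D-75*fy+[0,0,200],R); manip.gripper_to(50)
p=cam('wrist'); im,d=manip.capture('wrist'); np.savez('wrist1.npz',im=im,d=d,**p); cv2.imwrite('pics/wrist1.png',im[:,:,::-1])
s=manip.sense(); print(s['clock'],s['tcp_pos'],s['opening'],s['joint_pos'])
for n,X in dict(disc=(514,-28,31),nest=(535.5,103,19),sq=(484,-141,19)).items(): print(n,proj(p,X,True))
E
```

```text
[ 555.9 -415.4    6. ]
[ 562.8 -302.6    6. ]
[ 489.6 -296.5    6. ]
side [ 347.5 -303.4    6. ]
side [ 556.9 -290.9    6. ]
side [ 484.6 -287.1    6. ]
3.7083 [ 498.55946345 -101.44517747  200.02919235] 50.10354175167415 [ 1.06478688e+01  4.43946188e+00 -1.92187612e+01  2.80563897e-03
 -6.63386295e+01  1.57451919e+02]
disc (np.float64(324.2314464109963), np.float64(139.60189798693256))
nest (np.float64(317.9870942178024), np.float64(12.01957177784817))
sq (np.float64(318.597990133858), np.float64(250.76990219477872))
```

View pics/wrist1.png

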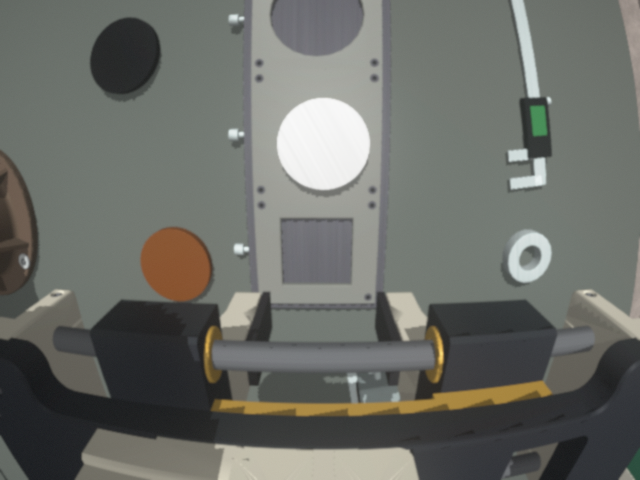

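The wrist view shows the disc at (323,144), the round nest (317,~10) and the square nest (317,251), with the fixture aligned with the tool. I measure precisely here, then push. The two fingertips make a cradle behind the rim.

```bash
cat > w.py <<'E'
from h import *
def fit(P):
    A=np.c_[2*P[:,:2],np.ones(len(P))]; s=np.linalg.lstsq(A,(P[:,:2]**2).sum(1),rcond=None)[0]
    return s[:2].round(1),round(float(np.sqrt(s[2]+s[0]**2+s[1]**2)),1)
def blob(p,im,u,v,z,tol=20):
    g=cv2.GaussianBlur(cv2.cvtColor(im,cv2.COLOR_RGB2GRAY),(3,3),0); mask=np.zeros((482,642),np.uint8)
    cv2.floodFill(g.copy(),mask,(u,v),255,tol,tol,cv2.FLOODFILL_FIXED_RANGE|(255<<8))
    c=max(cv2.findContours(mask[1:-1,1:-1],cv2.RETR_EXTERNAL,cv2.CHAIN_APPROX_NONE)[0],key=cv2.contourArea)
    h=cv2.convexHull(c)[:,0]; h=h[(h[:,1]>2)&(h[:,1]<477)]
    return np.array([onplane(p,a,b,z,True) for a,b in h])
E
python3 - <<'E'
from w import *
z=np.load('wrist1.npz'); p={k:z[k] for k in z}
print('disc',fit(blob(p,z['im'],323,144,31)))
print('nest',fit(blob(p,z['im'],317,20,19)))
P=blob(p,z['im'],317,251,19); print('sq',cv2.minAreaRect(P[:,:2].astype(np.float32)))
E
```

```text
disc (array([512. , -31.2]), 44.1)
nest (array([534. , 103.8]), 46.9)
sq ((481.3053283691406, -140.86465454101562), (74.54412078857422, 76.75955200195312), 77.7145004272461)
```

```bash
python3 - <<'E'
from w import *
D=np.array([512,-31.2,0]);N=np.array([534,103.8,0]); d=(N-D)/np.linalg.norm(N-D); zz=np.array([0,0,-1.]); R=np.c_[d,np.cross(zz,d),zz]
np.save('R.npy',R); a=D-60*d
manip.move_pose(a+[0,0,60],R); print(manip.move_linear(a+[0,0,23],R,v=60,contact_N=8))
manip.move_linear(N-(46.9+25)*d+[0,0,23],R,v=50)
manip.sleep(.2); p=cam('wrist'); im,dd=manip.capture('wrist'); np.savez('wrist2.npz',im=im,d=dd,**p); cv2.imwrite('pics/wrist2.png',im[:,:,::-1])
s=manip.sense(); print(s['clock'],s['tcp_pos'],s['wrist_force'])
for n,X in dict(disc=N-25*d+[0,0,31],nest=N+[0,0,19]).items(): print(n,proj(p,X,True))
E
```

```text
False
7.9917 [522.422964    32.76228385  23.01131929] [ 0.21488701 -0.0251574  -0.18271157]
disc (np.float64(325.1641065821757), np.float64(203.35868995303028))
nest (np.float64(325.01504055715463), np.float64(152.81467092030647))
```

View pics/wrist2.png

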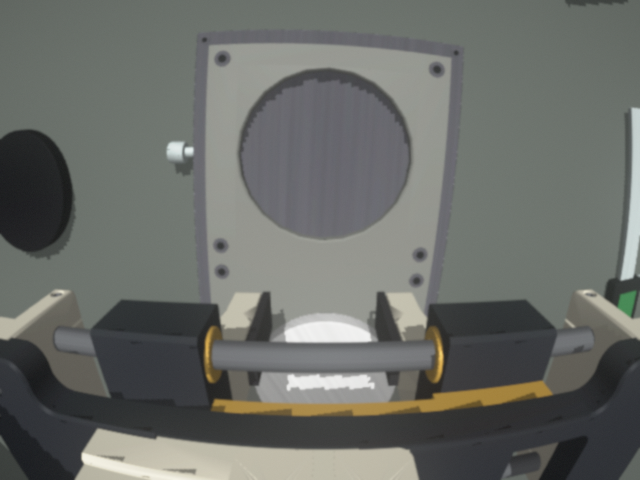

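The nest is at (325,153). The disc isn't ahead of the fingers as predicted (row 203): its front edge is at row 315, under the gripper. I check the position and the other cameras.

```bash
python3 - <<'E'
from w import *
z=np.load('wrist2.npz'); p={k:z[k] for k in z}
print(onplane(p,323,315,31,True),'nest',fit(blob(p,z['im'],325,153,19,22)), manip.sense()['opening'],manip.sense()['grasp_force'])
a,_=manip.capture('scene');b,_=manip.capture('side')
cv2.imwrite('pics/s3.png',np.hstack([cv2.resize(a[180:320,240:420,::-1],(400,311)),cv2.resize(b[200:350,240:420,::-1],(400,311))]))
E
```

```text
[518.53901093  16.46010627  31.        ] nest (array([533.7, 103.1]), 46.8) 49.891705434839 0.0
```

View pics/s3.png

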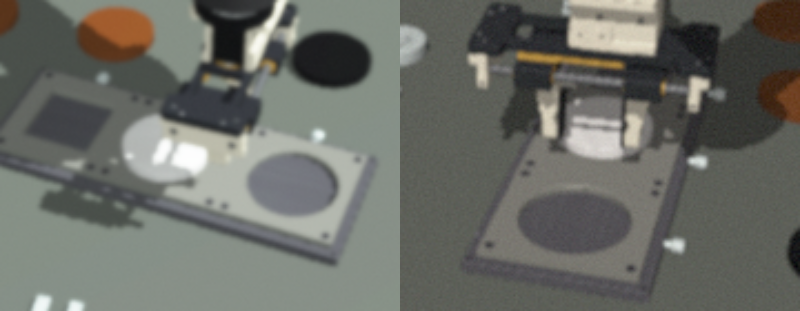

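The disc hasn't moved: its front edge is still at y≈16, and the fingers now stand in front of it with no force felt. So the tips passed over it. I check real heights from the depth images.

```bash
python3 - <<'E'
from w import *
def pts(n,fish=False):
    p=cam(n); im,d=manip.capture(n); v,u=np.mgrid[:480,:640]; a=(u-p['cx'])/p['f']; b=(v-p['cy'])/p['f']
    if fish:
        r=np.hypot(a,b)+1e-9; k=np.tan(r)/r; a,b=a*k,b*k
    X=np.stack([a*d,b*d,d],-1)-p['t']; return im,d,X@p['R']
print(manip.sense()['tcp_pos'])
im,d,X=pts('side')
for u,v in[(345,300),(340,310),(300,270),(310,290),(305,262),(307,266),(324,262),(326,268),(343,264),(345,268)]: print('side',(u,v),X[v,u].round(1),im[v,u])
T=manip.sense()['tcp_pos']; R=np.load('R.npy')
L=(X-T)@R; L[...,2]=X[...,2]
m=(d>0)&(abs(L[...,0])<25)&(abs(L[...,1])<75)&(X[...,2]>15)&(X[...,2]<110)
for lo in range(15,75,5):
    k=m&(L[...,2]>=lo)&(L[...,2]<lo+5); 
    if k.sum(): q=L[k]; print(lo,k.sum(),'lat hist',np.histogram(q[:,1],bins=np.arange(-75,76,10))[0],'fwd',np.percentile(q[:,0],[5,95]).round())
im,d,X=pts('wrist',True)
for u,v in[(325,153),(325,265),(325,325),(100,30)]: print('wrist',(u,v),X[v,u].round(1))
E
```

```text
[522.41925127  32.80937526  22.98838104]
side (345, 300) [485.8  88.3  21.2] [119 115 110]
side (340, 310) [494.7 106.8  12.5] [83 79 84]
side (300, 270) [573.8  -3.8  19.3] [124 119 113]
side (310, 290) [551.3  57.6  17.8] [121 121 113]
side (305, 262) [562.   37.1  67.5] [208 199 180]
side (307, 266) [560.5 -19.2  18.7] [136 133 118]
side (324, 262) [526.6 -16.3  31.8] [171 168 165]
side (326, 268) [522.3   6.   33.1] [205 200 198]
side (343, 264) [491.3  48.7  73.8] [213 206 183]
side (345, 268) [487.3  49.4  65.4] [215 209 187]
15 783 lat hist [21 58 64 67 52 60 70 60 67 56 53 54 51 49  1] fwd [-22.  23.]
20 322 lat hist [ 6 28 16 18 27 23 26 33 24 31 26 22 32 10  0] fwd [-23.  22.]
25 34 lat hist [ 0  0  0  0  0  2 10 10  9  3  0  0  0  0  0] fwd [-24. -19.]
30 23 lat hist [0 0 0 0 0 1 6 8 6 2 0 0 0 0 0] fwd [-25. -20.]
55 8 lat hist [0 0 0 0 3 0 0 0 0 3 1 1 0 0 0] fwd [-5. 11.]
60 38 lat hist [ 0  0  0  8  9  0  0  0  0  3 12  6  0  0  0] fwd [-6. 13.]
65 43 lat hist [ 0  0  0  9 13  0  0  0  0  5 12  4  0  0  0] fwd [-8. 13.]
70 49 lat hist [ 0  0  0 13 14  0  0  0  0  2 11  9  0  0  0] fwd [-2. 13.]
wrist (325, 153) [533.9 103.4  13. ]
wrist (325, 265) [523.9  41.9  19.4]
wrist (325, 325) [518.6   9.8  30.8]
wrist (100, 30) [405.8 215.    2.3]
```

The fingertips are actually at z≈58 while the TCP reads 23, so the tips sit about 35 mm behind the stated TCP at this opening. Heights of the disc and fixture are as expected. I lift and measure how tip height depends on opening.

```bash
cat > tip.py <<'E'
from w import *
def pts(n):
    p=cam(n); im,d=manip.capture(n); v,u=np.mgrid[:480,:640]; a=(u-p['cx'])/p['f']; b=(v-p['cy'])/p['f']
    return im,d,(np.stack([a*d,b*d,d],-1)-p['t'])@p['R']
def tip(n='side'):
    im,d,X=pts(n); s=manip.sense(); L=(X-s['tcp_pos'])@s['tool_rot']
    m=(d>0)&(abs(L[...,0])<30)&(abs(L[...,1])<80)&(L[...,2]<60)&(X[...,2]>36)&(L[...,2]>-75)
    q=L[m]; print(n,'open',round(s['opening'],1),'tcp',s['tcp_pos'].round(1),'tip tool-z max',np.percentile(q[:,2],[95,99,100]).round(1))
    e=q[q[:,2]>np.percentile(q[:,2],99)-15]; print('  tip pts lat',np.percentile(e[:,1],[2,25,50,75,98]).round(),'fwd',np.percentile(e[:,0],[2,50,98]).round())
E
python3 - <<'E'
from tip import *
s=manip.sense(); manip.move_linear(s['tcp_pos']+[0,0,57],v=100)
tip('side');tip('scene')
manip.gripper_to(20); tip('side')
manip.gripper_to(0); tip('side');tip('scene')
im,_=manip.capture('side'); cv2.imwrite('pics/g.png',cv2.resize(im[170:300,240:400,::-1],(640,520)))
print(manip.sense()['clock'])
E
```

```text
side open 50.1 tcp [521.8  32.7  79.3] tip tool-z max [-38.9 -36.  -35.2]
  tip pts lat [-41. -33.  25.  31.  39.] fwd [-6. 10. 14.]
scene open 49.5 tcp [521.8  32.6  79.2] tip tool-z max [-37.7 -34.7 -34.3]
  tip pts lat [36. 39. 41. 41. 44.] fwd [-12.  -0.  11.]
side open 20.2 tcp [522.4  32.8  80. ] tip tool-z max [-39.  -36.2 -35.1]
  tip pts lat [-26. -19.  10.  16.  25.] fwd [-7. 10. 13.]
side open 0.5 tcp [522.4  32.8  80. ] tip tool-z max [-38.7 -36.6 -34.5]
  tip pts lat [-16.  -9.  -1.   7.  14.] fwd [-1. 11. 14.]Traceback (most recent call last):
  File "<stdin>", line 5, in <module>
  File "tip.py", line 8, in tip
    q=L[m]; print(n,'open',round(s['opening'],1),'tcp',s['tcp_pos'].round(1),'tip tool-z max',np.percentile(q[:,2],[95,99,100]).round(1))
                                                                                              ~~~~~~~~~~~~~^^^^^^^^^^^^^^^^^^^^
    return _quantile_unchecked(
        a, q, axis, out, overwrite_input, method, keepdims, weights)
    return _ureduce(a,
                    func=_quantile_ureduce_func,
    ...<5 lines>...
                    overwrite_input=overwrite_input,
                    method=method)
    r = func(a, **kwargs)
    result = _quantile(arr,
                       quantiles=q,
    ...<2 lines>...
                       out=out,
                       weights=wgt)
    slices_having_nans = np.isnan(arr[-1, ...])
                                  ~~~^^^^^^^^^
IndexError: index -1 is out of bounds for axis 0 with size 0
```

The offset is a constant ≈35 mm at every opening, in both cameras. I confirm it by touch: closed fingers down onto the insert between disc and nest.

```bash
python3 - <<'E'
from tip import *
s=manip.sense(); x,y,_=s['tcp_pos']; R=np.load('R.npy')
manip.move_linear([x,y,10],R,v=120)
print('contact',manip.move_linear([x,y,-22],R,v=20,contact_N=4)); s=manip.sense(); print(s['tcp_pos'],s['wrist_force'],s['clock'])
manip.move_linear([x,y,20],R,v=100)
E
```

```text
contact True
[522.3473889   32.7662477  -15.20524534] [-1.97402482  0.21682322  7.64053965] 12.35
```

Confirmed: tip = TCP + 34.2 mm in height. I redo the push with that correction.

```bash
python3 - <<'E'
from w import *
D=np.array([512,-31.2,0]);N=np.array([534,103.5,0]); R=np.load('R.npy'); d=R[:,0]
manip.move_linear(D-62*d+[0,0,20],R,v=200); manip.gripper_to(50)
print(manip.move_linear(D-62*d+[0,0,-12],R,v=80,contact_N=6))
manip.move_linear(N-(46.9+22)*d+[0,0,-12],R,v=60)
p=cam('wrist'); im,dd=manip.capture('wrist'); np.savez('wrist4.npz',im=im,d=dd,**p); cv2.imwrite('pics/wrist4.png',im[:,:,::-1])
s=manip.sense(); print(s['clock'],s['tcp_pos'],s['wrist_force'])
for n,X in dict(disc=N-22*d+[0,0,31],nest=N+[0,0,19]).items(): print(n,proj(p,X,True))
E
```

```text
False
17.525 [522.94594079  35.39870371 -11.9956043 ] [-0.76907045 -0.68303157  1.08141384]
disc (np.float64(325.56381080684525), np.float64(219.54748237666047))
nest (np.float64(325.3687831015581), np.float64(164.26344312026094))
```

View pics/wrist4.png

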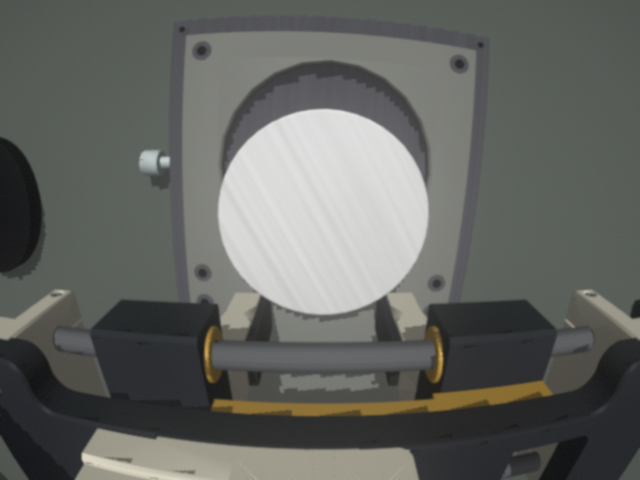

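The disc at (323,212) now rides in the finger cradle, partly over the nest (centre ~(325,163)). I fit both, then push the rest with the lateral correction.

```bash
cat > meas.py <<'E'
from w import *
E
python3 - <<'E'
from w import *
z=np.load('wrist4.npz'); p={k:z[k] for k in z}; R=np.load('R.npy'); d,l=R[:2,0],R[:2,1]
c,r=fit(blob(p,z['im'],323,212,31,40)); print('disc',c,r)
N=np.array([534,103.5]); e=N-c; T=np.array([522.946,35.4]); print('to go fwd,lat',e@d,e@l,'disc rel tcp',(c-T)@d,(c-T)@l)
lat=e@l; fwd=e@d
if abs(lat)<5 and 10<fwd<35:
    for s in (fwd-6,fwd,fwd+3):
        k=manip.move_linear([*(T+s*d+lat*l*min(1,1)),-12],R,v=25,contact_N=25); 
        st=manip.sense(); print(round(s,1),k,st['tcp_pos'].round(1),st['wrist_force'].round(1))
        if k: break
    manip.sleep(.2); p=cam('wrist'); im,dd=manip.capture('wrist'); np.savez('wrist5.npz',im=im,d=dd,**p); cv2.imwrite('pics/wrist5.png',im[:,:,::-1])
    b,_=manip.capture('side'); cv2.imwrite('pics/side5.png',cv2.resize(b[230:350,240:400,::-1],(800,600)))
    for zt in(24,31): print('if top at',zt,fit(blob(p,im,323,170,zt,40)))
    print('depth',[float(dd[v,u]) for u,v in((323,120),(323,165),(323,210),(250,165),(390,165))],manip.sense()['clock'])
E
```

```text
disc [529.4  82.8] 44.8
to go fwd,lat 21.170361726199953 1.210695825485642 disc rel tcp 47.82093518207449 -1.253903629402457
15.2 False [526.6  50.4 -12.1] [ 0.2 -0.1 -0.4]
21.2 False [527.6  56.3 -12. ] [ 0.8 -0.3  0.1]
24.2 False [527.   57.9 -12.2] [-0.1 -6.3  1.3]
if top at 24 (array([534. , 104.1]), 44.6)
if top at 31 (array([534.2, 105.7]), 42.6)
depth [147.09310913085938, 154.74526977539062, 158.20433044433594, 153.1979217529297, 153.37335205078125] 19.2417
```

The disc has dropped: the fit at top z=24 gives r=44.6, centre (534,104). I back off, check flatness with depth, and go up.

```bash
python3 - <<'E'
from w import *
R=np.load('R.npy'); s=manip.sense(); T=s['tcp_pos']; d=R[:,0]
manip.move_linear(T-8*d,R,v=60); manip.move_linear(T-30*d+[0,0,60],R,v=150)
p=cam('wrist'); im,dd=manip.capture('wrist'); cv2.imwrite('pics/wrist6.png',im[:,:,::-1])
u0,v0=map(int,proj(p,(534,104,24),True)); print(u0,v0,fit(blob(p,im,u0,v0,24,40)))
v,u=np.mgrid[:480,:640]; a=(u-p['cx'])/p['f']; b=(v-p['cy'])/p['f']; r=np.hypot(a,b)+1e-9; k=np.tan(r)/r
X=(np.stack([a*k*dd,b*k*dd,dd],-1)-p['t'])@p['R']
q=np.hypot(X[...,0]-534,X[...,1]-104); m=(q<38)&(dd>0); A=np.c_[X[m][:,:2]-[534,104],np.ones(m.sum())]; print('disc plane',np.linalg.lstsq(A,X[m][:,2],rcond=None)[0])
m=(q>52)&(q<60)&(dd>0); A=np.c_[X[m][:,:2]-[534,104],np.ones(m.sum())]; print('insert plane',np.linalg.lstsq(A,X[m][:,2],rcond=None)[0],manip.sense()['clock'])
E
```

```text
324 143 (array([534.1, 104.2]), 44.6)
disc plane [3.44283986e-04 5.34605677e-04 2.50771455e+01]
insert plane [-0.33311295 -1.69974906 77.2826862 ] 20.175
```

The disc lies flat (slope <0.1%) with its top at z≈25, centred in the nest, so it's home. Now the counter: move to the -x side of the ball and check it from near.

```bash
python3 - <<'E'
from w import *
manip.gripper_to(0)
s=manip.sense(); manip.move_linear(s['tcp_pos']+[0,0,80],v=200)
cx=np.array([.9976,-.07,0]); cx/=np.linalg.norm(cx); zz=np.array([0,0,-1.]); R=np.c_[cx,np.cross(zz,cx),zz]; np.save('Rc.npy',R)
K=np.array([492.4,-399,0]); manip.move_pose(K-50*cx+[0,0,110],R)
manip.sleep(.2);p=cam('wrist'); im,dd=manip.capture('wrist'); np.savez('wrist7.npz',im=im,d=dd,**p); cv2.imwrite('pics/wrist7.png',im[:,:,::-1])
s=manip.sense(); print(s['clock'],s['tcp_pos'],proj(p,K+[0,0,90],True))
E
```

```text
23.525 [ 443.10009225 -394.82375629  110.14053775] (np.float64(326.64551932896023), np.float64(186.69522695352333))
```

View pics/wrist7.png

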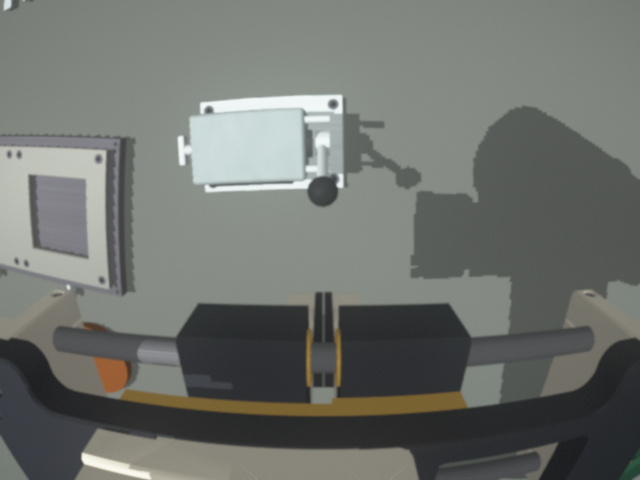

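The ball is at (322,191), with the rod straight ahead along the tool's x and the fingers facing it, nothing in between. I descend and swing the lever.

```bash
python3 - <<'E'
from w import *
z=np.load('wrist7.npz'); p={k:z[k] for k in z}; R=np.load('Rc.npy'); cx=R[:,0]
K=onplane(p,322,191,90,True); print('ball',K.round(1))
for u,v in((203,104),(343,98),(345,186)): print('foot',onplane(p,u,v,6,True).round(1))
assert abs(K[0]-492)<8 and abs(K[1]+399)<8
K[2]=0; a=K-50*cx+[0,0,51.8]
print(manip.move_linear(a,R,v=100,contact_N=5))
pos=lambda s:float((s['tcp_pos']-K)@cx)
k=manip.move_linear(K+55*cx+[0,0,51.8],R,v=45,contact_N=10); s=manip.sense(); print('stop',k,pos(s),s['wrist_force'].round(1),s['clock'])
b,_=manip.capture('side'); c,_=manip.capture('scene'); cv2.imwrite('pics/l8.png',np.hstack([cv2.resize(c[150:270,120:240,::-1],(400,400)),cv2.resize(b[110:230,270:390,::-1],(400,400))]))
E
```

```text
ball [ 490.1 -396.1   90. ]
foot [ 557.1 -303.7    6. ]
foot [ 550.2 -416.6    6. ]
foot [ 479.2 -413.7    6. ]
False
stop True 34.824524318390345 [-3.8 -1.1  3.1] 25.9917
```

View pics/l8.png

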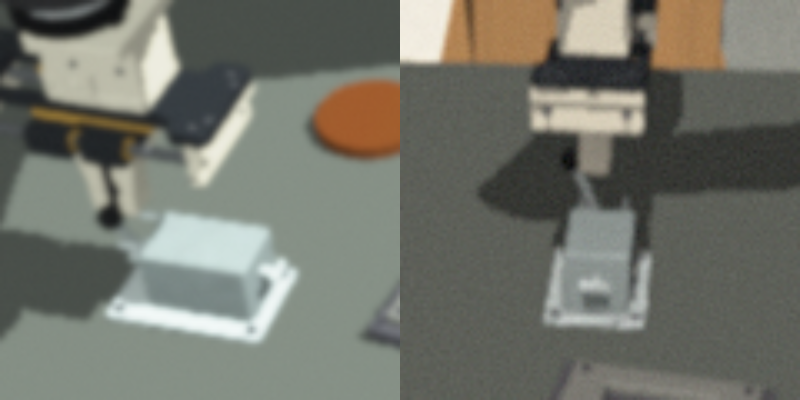

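The lever now leans to +x against the fingers. The TCP is 34.8 mm past the rest ball centre (expected 33.5 at the stop), and the force tripped there. I press on briefly to be sure, then back off gently.

```bash
python3 - <<'E'
from w import *
R=np.load('Rc.npy'); cx=R[:,0]; K=np.array([490.1,-396.1,0]); pos=lambda s:float((s['tcp_pos']-K)@cx)
k=manip.move_linear(K+42*cx+[0,0,51.8],R,v=15,contact_N=12); s=manip.sense(); print('stop',k,pos(s),s['wrist_force'].round(1))
manip.move_linear(K-50*cx+[0,0,51.8],R,v=90); manip.move_linear(K-60*cx+[0,0,130],R,v=150)
manip.sleep(.3); p=cam('wrist'); im,dd=manip.capture('wrist')
u,v=map(int,proj(p,K+[0,0,90],True)); g=im[v-20:v+21,u-20:u+21].max(-1)<60; m=np.argwhere(g).mean(0); print('ball now',g.sum(),onplane(p,u-20+m[1],v-20+m[0],90,True).round(1))
b,_=manip.capture('side'); c,_=manip.capture('scene'); cv2.imwrite('pics/e9.png',np.hstack([cv2.resize(c[150:300,120:420,::-1],(400,200)),cv2.resize(b[130:350,240:400,::-1],(400,550))[:200*2][::1][:400]][0:1]+[]) if 0 else cv2.resize(c[150:380,120:460,::-1],(800,541)))
print(manip.sense()['clock'])
E
```

```text
stop True 34.549829051453706 [-2.6 -1.   3.1]
ball now 0 [ 437.5 -391.    90. ]
28.7833<stdin>:6: RuntimeWarning: Mean of empty slice.
  ret = um.true_divide(
```

View pics/e9.png

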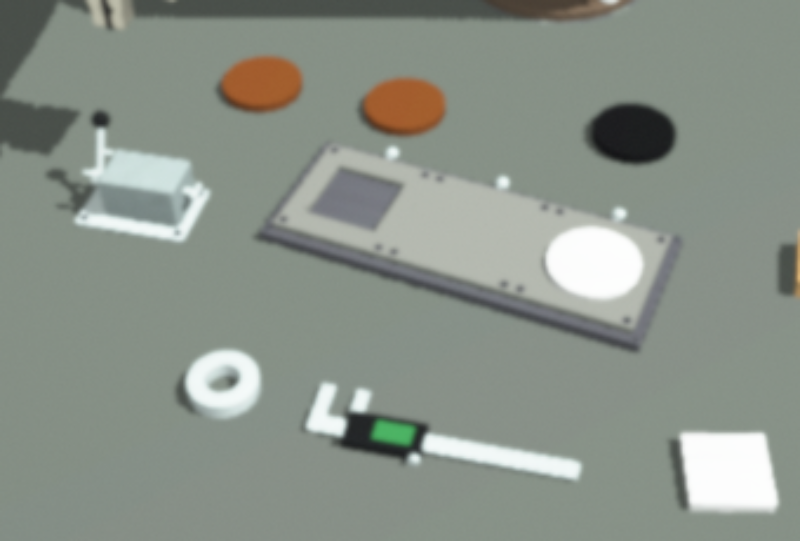

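The disc sits in the round nest at crop (594,262). The ball is back at scene pixel (162,201), exactly its rest position, and the other things are unmoved. The stop was felt twice at the same place (10 and 12 N, against a 2.5 N spring). I hand it in.

```bash
python3 -c "
from bench import manip
print(manip.close_job())"
```

```text
the job is handed in; nothing more can be done
None
```

The disc lies flat and home in the round nest, the counter lever was swung to its stop and sprang back to rest, and the job is handed in at about 29 s of the 51 s allowed. The fingertips turned out to sit 34 mm short of the stated TCP, so the first push passed over the disc without touching it; I corrected for that and repeated it.

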